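# Turn the slide carrier pockets-up onto the light pad

### The job

The empty slide carrier lies pockets down on the bench in front of the light pad. Without gripping it or lifting it clear, push it with the fingertips until its long side is against the pad's front edge, keep pushing and tip it up on that side until it stands there and falls over onto the pad, pockets up. Then push it on until it lies flat, roughly square and wholly on the front part of the pad, and leave everything else where it stands.

Things in the scene. Friction and masses are not known exactly. Their poses are not given: they have to be found in the camera images.
- carrier_center (a point): Centre (half-way up) of the empty slide carrier: a flat milled aluminium frame, 72 mm (its x) x 100 mm (its y) x 10 mm thick, about 115 g, with two 76 x 26 mm slide pockets 3 mm deep, each with a window through it. It starts flat on the bench in front of the light pad, pockets down. x points roughly (within 0.25 rad) to the pad, y along the long sides, z out of the plain side: up at the start, down once turned over.
- lead_left (a point): Carrier corner at +x, +y, half-way through the thickness: left end of the long side that faces the light pad at the start.
- lead_right (a point): Carrier corner at +x, -y, half-way through the thickness: right end of the long side that faces the light pad at the start.
- tail (a point): Middle of the carrier's other long side (-x, nearest the robot at the start), half-way through the thickness.
- light_pad: LED light pad: a flat slab with aluminium rim and white top, 190 mm deep (its x) x 290 mm wide (its y) x 8 mm high, fixed to the bench; the sides are upright. Origin: middle of its front lower edge, on the bench; x runs horizontally from the front edge over the pad, away from the robot, y along the front edge to the left, z up.
- oil_bottle: Amber glass immersion-oil bottle with black cap, 28 mm across, 62 mm tall, upright on the bench beside the carrier. Leave it alone. Origin: centre of its underside.
- objective: Steel microscope objective, 31 mm across, 49 mm tall, standing on the bench beside the carrier. Leave it alone. Origin: centre of its underside.
- coverslip_box: Small box of cover glasses, 35 x 35 x 24 mm, on the rear part of the light pad. Leave it alone. Origin: centre of its underside.
- mailer: Flat plastic slide mailer, 34 x 88 x 13 mm, on the rear part of the light pad. Leave it alone. Origin: centre of its underside.
- forceps: Steel forceps, 120 mm long, lying on the bench beside the light pad. Leave it alone. Origin: centre of its underside.
- slide_box: Closed grey slide box, 85 x 101 x 36 mm, on the bench beside the light pad. Leave it alone. Origin: centre of its underside.
- staining_jar: Glass staining jar with lid, 68 mm across, 110 mm tall, on the bench beside the light pad. Leave it alone. Origin: centre of its underside.
- carrier: The same carrier; origin: centre of its pocket side (5 mm below carrier_center at the start), axes as for carrier_center. Its edges are square, bare metal; it slides on bench and pad with a friction coefficient of about 0.5 to 0.7, and fingertips grip it at least as well: pressed level on its near edge with about 5 N while the far side is against the pad, they can raise that edge by friction.
Mind the look-alikes: they are no part of the job. Of the things like the carrier, leave any that is black, pink or red; of the rest the smaller one is meant.

How it is judged (in metres and radians):
On the way, in this order (a step that is already met when the one before it is completed fails the run):
1. the carrier, still near flat, has its long side up against the pad's front edge (x of each of lead_left, lead_right in the frame of light_pad above -0.012 m and angle between carrier_center's own z axis and vertical below 0.4 rad).
2. the carrier stands on that long side at the pad's front edge (angle between carrier_center's own z axis and vertical between 1.2 and 1.95 rad and height (world z) of each of lead_left, lead_right below 0.025 m and x of lead_left in the frame of light_pad between -0.025 and 0.03 m and x of lead_right in the frame of light_pad between -0.025 and 0.03 m).
At the end, for the whole second after the job is handed in: The carrier rests flat on the light pad, pockets up, square to it within 0.26 rad, its near long side wholly behind the pad's front edge, its far side at most 115 mm from that edge, its centre within 100 mm of the pad's middle line; no bystander moved 15 mm (angle between carrier_center's own z axis and vertical above 3.04 rad and x of each of lead_left, lead_right in the frame of light_pad above 0 m and x of tail in the frame of light_pad below 0.115 m and y of carrier_center in the frame of light_pad between -0.1 and 0.1 m and z of carrier_center in the frame of light_pad between 0.01 and 0.016 m and angle between the x axis of carrier_center and the x axis of light_pad, either way round below 0.26 rad and linear speed of carrier below 0.01 m/s and distance of each of oil_bottle, objective, coverslip_box, mailer, forceps, slide_box, staining_jar from where it was at the start of the episode below 0.015 m); the robot touches nothing.
It fails at once if the carrier is lifted clear: all its sides more than 30 mm above the bench (height (world z) of each of lead_left, lead_right, tail above 0.03 m).
It fails at once if a bystander is pushed away (15 mm) or knocked over (distance of any of oil_bottle, objective, coverslip_box, mailer, forceps, slide_box, staining_jar from where it was at the start of the episode above 0.015 m or angle between any of oil_bottle, objective, coverslip_box, mailer, forceps, slide_box, staining_jar's own z axis and vertical above 0.4 rad).
It also fails if it takes over 54 s, if anything falls off the work surface, if the arm or the gripper's body presses on something with over 40 N, if the wrist force passes 120 N, or if a joint passes its speed limit or range.

### The arm

A 6-joint arm with a two-finger parallel gripper is mounted at the origin on the work surface. World frame = base frame: x ahead of the robot, y to its left, z up, the work surface at z = 0. Lengths are in mm, angles in rad, forces in N, time in s.
With the tool pointing down it reaches from about 325 to 875 mm from the base axis. Payload 4.4 kg.
Tool frame: the origin (TCP) lies on the centre line of the jaws, within the pads' length; the fingertips stand ahead of it and the grasp point (between the pads) lies 6 mm ahead of it (ctrl.tcp_to_tips is the z of the fingertips in the tool frame, in mm); z points along the fingers, y is the direction in which the jaws open and shut (so a half turn about z gives the same grasp; the last joint's range is limited). The gripper opens to 85 mm and grips with 20 to 120 N. Pads are 22 mm wide; open, the fingers measure 114 mm over their backs; the gripper's body (76 mm by 85 mm) begins 54 mm behind the grasp point. The pads swing forward as they close: fully open they stand 13 mm farther back than shut.
Start: joints at [-1.415, 0.207, 1.542, -0, 1.393, -0.15], TCP at [173.643, -548.157, 256.282] pointing down, gripper open.
Joint ranges: [-2.73, 2.73], [-0.86, 2.22], [0.23, 2.46], [-1.11, 4.25], [0.08, 2.63], [-2.82, 2.82]. Speed limits (rad/s): [2.79, 2.79, 3.14, 3.14, 3.14, 3.14].

### API

Orientations are given as a 3x3 rotation matrix whose columns are the frame's x, y, z axes.
In Python, from plant import ctrl, sensors, optics gives the robot as it stands. Calls block until the motion is done:
- ctrl.move_ptp(position, orientation): joint-space move of the TCP to a pose.
- ctrl.move_l(position, rot=None, vel=150, threshold=None): straight line of the TCP; rot=None keeps the orientation; vel is the mean speed in mm/s. With threshold (N) it stops when the force on the tool has changed by that much, and returns True; else False.
- ctrl.set_joints(angles): joint-space move.
- ctrl.gripper_to(opening, force=None): finger opening in mm; force is the grip in N (None keeps the last); returns when the fingers have stopped.
- ctrl.hold(seconds).
- ctrl.solve_ik(position, orientation): joint angles nearest the present ones, or None.
- sensors.read_state(): the state.
- optics.grab_frame(name): name is "scene" or "top" or "wrist"; returns (picture, depth): 400x640x3 uint8, red, green, blue; 400x640 float32, mm along the optical axis (not along the pixel's ray), 0 where there is no reading.
- optics.camera_params(name): a dict with "mtx" (3x3 intrinsics, pixels), "k1" (the pictures are not rectified: a ray, as slopes to the right and down, at radius r is drawn at 1 + k1 r^2 times it, then the intrinsics apply), "R" (3x3) and "t" (3): a world point X has camera coordinates R X + t; the wrist camera has in their place "T_tool_cam" (4x4, takes a point from camera to tool coordinates, whose origin is the TCP and whose axes are the flange's). Camera axes: x right, y down, z forward; pixel columns grow to the right and rows downward; lengths in mm; the calibration is good to about 2 mm. A picture is of the moment at which its call begins: read the wrist's pose just before it. camera_params takes no time and is no camera call.
A pose or a line that the arm cannot do raises ctrl.MotionError and nothing moves.
- ctrl.finish_job(): hands the job in, once; it reports no verdict.
The state is a dict: "t": time; "q": joint angles; "qvel": joint speeds; "tau": joint torques, N m; "eef_pos": TCP position; "eef_rot": TCP orientation; "force": force on the tool from outside, world axes, zero at the start; "wrist_torque": the same for the moment, N m; "grip_width": finger opening in mm.
Only numpy, scipy, OpenCV 4.12 (cv2) and the standard library are available. Lean on these libraries where they do the work, as an engineer would, in place of code of your own. Each camera call takes 0.05 s, during which the arm holds its last target.

## Working session

There is one attempt and no reset: what is moved stays moved. The work goes in short steps, each a Python script; the robot and the scene stay as the last script left them, time stands still between calls to the robot, and variables do not carry over. Pictures are saved under pics/ and viewed, and the job is handed in when it is done.

```bash
ls; mkdir -p pics
python3 - <<'E'
from plant import ctrl,sensors,optics
import cv2,numpy as np
for n in ["scene","top"]:
    im,d=optics.grab_frame(n); cv2.imwrite(f"pics/{n}0.png",im[:,:,::-1]); np.save(f"pics/{n}0d.npy",d)
    p=optics.camera_params(n); print(n,p)
print(optics.camera_params("wrist"),ctrl.tcp_to_tips)
print(sensors.read_state())
E
```

```text
pics
scene {'mtx': array([[480.14007003,   0.        , 329.63502806],
       [  0.        , 480.14007003, 192.37738367],
       [  0.        ,   0.        ,   1.        ]]), 'k1': -0.03254968588592144, 'R': array([[-0.32845577,  0.94449135,  0.00727331],
       [ 0.57451289,  0.20589264, -0.79217622],
       [-0.74970111, -0.25601624, -0.61024908]]), 't': array([ 178.61584552, -290.51744571, 1401.64578026])}
top {'mtx': array([[429.83561877,   0.        , 317.90020991],
       [  0.        , 429.83561877, 198.99014866],
       [  0.        ,   0.        ,   1.        ]]), 'k1': -0.02225001481586861, 'R': array([[-0.01896425, -0.9997896 , -0.00781734],
       [-0.99150682,  0.01981217, -0.12853681],
       [ 0.12866465,  0.00531334, -0.99167393]]), 't': array([ 18.7443429 , 568.28661134, 940.49200082])}
{'mtx': array([[334.72189424,   0.        , 314.40407293],
       [  0.        , 334.72189424, 197.27975025],
       [  0.        ,   0.        ,   1.        ]]), 'k1': -0.058711432041433836, 'T_tool_cam': array([[ 5.32705338e-04, -9.65662782e-01, -2.59798204e-01,
         6.50033245e+
[... 360 characters left out ...]
      1.39349509e+00, -1.50475585e-01]), 'qvel': array([-8.24003705e-04, -2.54204263e-03, -5.03994673e-03, -4.10908310e-05,
        2.01191604e-03,  3.05394367e-04]), 'tau': array([-6.18174854e-04, -3.84092832e+01, -2.92548877e+01, -2.99533203e-04,
        4.84613003e-03,  3.15107548e-05]), 'eef_pos': array([ 173.53039142, -547.52016763,  255.22943019]), 'eef_rot': array([[ 9.53319070e-01,  3.01964639e-01, -3.26792305e-04],
       [ 3.01964660e-01, -9.53316920e-01,  2.04779836e-03],
       [ 3.06826060e-04, -2.05088496e-03, -9.99997850e-01]]), 'force': array([ 0.52769433,  0.50217056, -0.0557528 ]), 'wrist_torque': array([0.02248582, 0.04980798, 0.04694715]), 'grip_width': 85.22815150235085}
```

View pics/top0.png

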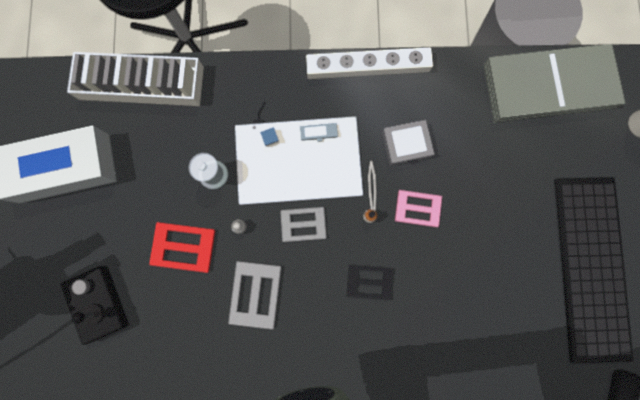

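View pics/scene0.png

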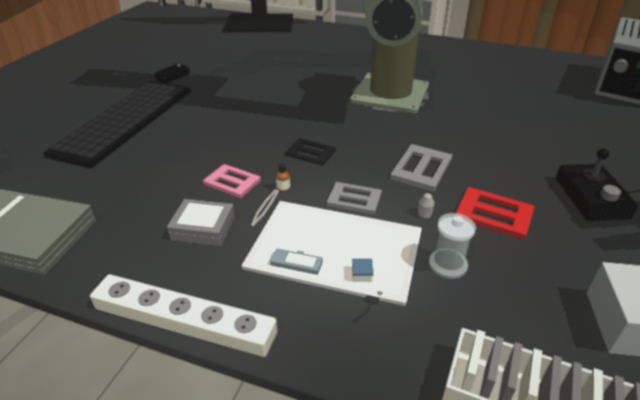

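Carrier-like things in the top view: red (183,247), pink (419,208), black (371,282), large light grey (255,295) and small grey (303,224). Red, pink and black are excluded. Of the two greys, the smaller one at (303,224), in front of the pad, is meant. I'll measure it and check it in an enlarged crop.

```bash
cat > h.py <<'E'
from plant import ctrl,sensors,optics
import cv2,numpy as np
def rays(n,uv,R=None,t=None):
    p=optics.camera_params(n); K=p["mtx"]; k1=p["k1"]
    uv=np.atleast_2d(np.asarray(uv,float)).reshape(-1,1,2)
    xy=cv2.undistortPoints(uv,K,np.array([k1,0,0,0,0.]),None,None).reshape(-1,2)
    d=np.c_[xy,np.ones(len(xy))]
    if n=="wrist":
        T=p["T_tool_cam"]; s=R # (pos,rot)
        Rw=s[1]@T[:3,:3]; o=s[1]@T[:3,3]+s[0]
        return o,d@Rw.T
    return -p["R"].T@p["t"], d@p["R"]
def onplane(n,uv,z,pose=None):
    o,d=rays(n,uv,pose); s=(z-o[2])/d[:,2]
    return o+d*s[:,None]
def crop(im,x0,y0,w,h,f,name):
    c=cv2.resize(im[y0:y0+h,x0:x0+w,::-1],None,fx=f,fy=f,interpolation=cv2.INTER_CUBIC); cv2.imwrite(name,c)
E
python3 - <<'E'
from h import *
im=cv2.imread("pics/top0.png")[:,:,::-1]
crop(im,215,105,190,145,4,"pics/c1.png")
hsv=cv2.cvtColor(im[:,:,::-1].copy(),cv2.COLOR_BGR2HSV)
print(im[212,300],im[180,300],im[250,300])
g=((hsv[...,1]<50)&(hsv[...,2]>80)).astype(np.uint8)
cs,_=cv2.findContours(g,cv2.RETR_EXTERNAL,cv2.CHAIN_APPROX_NONE)
for c in cs:
    if cv2.contourArea(c)<200: continue
    r=cv2.minAreaRect(c); M=cv2.moments(c); 
    b=cv2.boxPoints(r)
    if abs(r[0][0]-300)<60 and 100<r[0][1]<330:
        z=8 if r[0][1]<200 else 10
        P=onplane("top",b,z); print(r,"\n",b.round(1),"\n",P.round(1), np.linalg.norm(np.diff(P,axis=0),axis=1))
E
```

```text
[156 156 156] [232 234 239] [61 62 66]
((254.0308074951172, 294.7538757324219), (46.637062072753906, 64.99420166015625), 7.125016689300537) 
 [[226.9 324.1]
 [234.9 259.6]
 [281.2 265.4]
 [273.1 329.9]] 
 [[290.9 219.1  10. ]
 [435.2 201.4  10. ]
 [420.1  94.9  10. ]
 [276.5 114.4  10. ]] [145.40683995 107.52796895 144.93798813]
((302.6040344238281, 223.95684814453125), (33.3436164855957, 45.241878509521484), 85.91438293457031) 
 [[278.9 208.9]
 [324.  205.7]
 [326.4 239. ]
 [281.2 242.2]] 
 [[550.4  99.3  10. ]
 [555.9  -6.1  10. ]
 [478.6  -9.9  10. ]
 [473.1  94.4  10. ]] [105.47679496  77.45775475 104.4468848 ]
((297.465087890625, 160.03245544433594), (81.69818878173828, 126.39479064941406), 85.73210906982422) 
 [[231.4 124. ]
 [357.4 114.6]
 [363.5 196.1]
 [237.5 205.5]] 
 [[758.1 212.2   8. ]
 [774.8 -91.1   8. ]
 [577.  -99.1   8. ]
 [560.7 196.4   8. ]] [303.71625857 197.9512107  295.97624547]
```

View pics/c1.png

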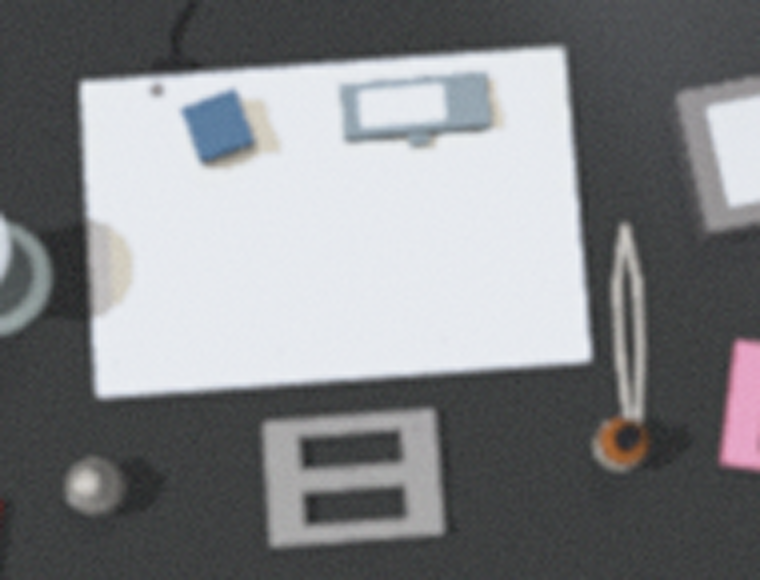

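Run:
```python
from h import *
c=lambda x,y:(x/4+215-.375,y/4+105-.375)
pad=onplane("top",[c(97,397),c(591,361),c(80,82),c(566,46)],8)
car=onplane("top",[c(263,421),c(434,408),c(444,533),c(270,547)],10)
print(pad.round(1),"\n",car.round(1),car.mean(0))
f=pad[0]-pad[1]; print("pad y ang",np.arctan2(-f[0],f[1]),np.linalg.norm(f)); g=car[0]-car[1];print("car",np.arctan2(-g[0],g[1]))
print(((pad[2]-pad[3])),pad[2]-pad[0])
print(onplane("top",[c(95,500),c(615,445)],0))
# edge finding in the scene cam: skip; IK check
from scipy.spatial.transform import Rotation as Ro
s=sensors.read_state()
def rot(yaw,tilt,sgn):
    y=np.array([-np.sin(yaw),np.cos(yaw),0]);x=np.array([np.cos(yaw),np.sin(yaw),0])
    z=np.sin(tilt)*x-np.cos(tilt)*np.array([0,0,1])
    Y=sgn*y; return np.c_[np.cross(Y,z),Y,z]
for sgn in (1,-1):
  for x in (420,460,550):
    for z in (25,90):
      for t in (0,.25,.4): print(sgn,x,z,t,ctrl.solve_ik([x,45,z],rot(-.06,t,sgn)))
```

```text
[[564.4 193.1   8. ]
 [579.9 -96.5   8. ]
 [755.1 204.4   8. ]
 [771.1 -87.8   8. ]] 
 [[548.2  95.7  10. ]
 [553.8  -4.   10. ]
 [481.1  -8.3  10. ]
 [475.   92.3  10. ]] [514.53339447  43.93063249  10.        ]
pad y ang 0.05337569951220122 290.08209075248465
car 0.05652978307810417
[-1.59612733e+01  2.92173402e+02 -1.13686838e-13] [ 1.90690210e+02  1.12592708e+01 -1.13686838e-13]
[[ 504.65316674  195.58709358    0.        ]
 [ 531.00253112 -109.78380132    0.        ]]
1 420 25 0 [-9.87780684e-02  2.45005078e-01  2.07153452e+00 -4.44089210e-16
  8.25053058e-01 -1.60957440e+00]
1 420 25 0.25 [-0.10695764  0.14071278  2.23832607  0.023667    0.51293781 -1.63691835]
1 420 25 0.4 [-0.11343844  0.10588031  2.33326515  0.0696201   0.30365067 -1.68646816]
1 420 90 0 [-9.87780684e-02  1.07271294e-01  2.04784915e+00 -4.44089210e-16
  9.86472211e-01 -1.60957440e+00]
1 420 90 0.25 [-0.10695764 -0.02725854  2.21438603  0.01792572  0.70480872 -1.62995148]
1 420 90 0.4 [-0.11343844 -0.09050045  2.31290222  0.04186752  0.520081   -1.65636049]
1 460 25 0 [-9.00836715e-02  3.12496784e-01  1.976675
[... 2114 characters left out ...]
 0.0136226   0.70656676  1.52579106]
-1 460 90 0.4 [-0.10009725  0.00412483  2.22375608  0.03174336  0.51421584  1.5062208 ]
-1 550 25 0 [-7.52112822e-02  4.58651456e-01  1.75458581e+00 -4.44089210e-16
  9.28355391e-01  1.55558504e+00]
-1 550 25 0.25 [-0.07752658  0.36133338  1.9332736   0.00771258  0.59703631  1.54743611]
-1 550 25 0.4 [-0.07920512  0.32644201  2.03266414  0.02003156  0.38262214  1.53452351]
-1 550 90 0 [-7.52112822e-02  3.52799894e-01  1.73482850e+00 -4.44089210e-16
  1.05396426e+00  1.55558504e+00]
-1 550 90 0.25 [-0.07752658  0.23741812  1.91468698  0.0064337   0.73953467  1.54906137]
-1 550 90 0.4 [-0.07920512  0.18706094  2.01765365  0.01461947  0.53699119  1.54054487]
```

```bash
cat >> h.py <<'E'
YAW=0.055
EX=np.array([np.cos(YAW),np.sin(YAW),0]);EY=np.array([-np.sin(YAW),np.cos(YAW),0]);EZ=np.array([0,0,1.])
# pad front line point on middle line
MID=np.array([572.0,48.5,0])
def W(u,v,z): return MID+u*EX+v*EY+z*EZ       # pad frame -> world
def P(p): d=np.asarray(p)-MID; return np.array([d@EX,d@EY,d[2]])
def rot(tilt=0.):
    z=np.sin(tilt)*EX-np.cos(tilt)*EZ; Y=-EY
    return np.c_[np.cross(Y,z),Y,z]
def st():
    s=sensors.read_state(); f=s["force"]; print("t%.2f"%s["t"],"pad-frame tcp",P(s["eef_pos"]).round(1),"F",np.array([f@EX,f@EY,f[2]]).round(1),"T",s["wrist_torque"].round(2),"w%.1f"%s["grip_width"]); return s
E
python3 - <<'E'
from h import *
R=rot()
ctrl.move_ptp(W(-135,-4,70),R)
ctrl.gripper_to(55); st()
print(ctrl.move_l(W(-135,-4,12),vel=80,threshold=3)); s=st()
ctrl.move_l(s["eef_pos"]+2*EZ,vel=30); st()
im,d=optics.grab_frame("wrist"); cv2.imwrite("pics/w1.png",im[:,:,::-1])
im,d=optics.grab_frame("top"); crop(im,215,105,190,145,4,"pics/c2.png")
E
```

```text
t2.88 pad-frame tcp [-134.9   -4.2   70. ] F [-0.6  0.   0. ] T [-0.   -0.06 -0.01] w55.1
True
t3.48 pad-frame tcp [-135.4   -3.9   21. ] F [-2.   0.7  7.2] T [-0.05  0.26  0.01] w55.1
t3.73 pad-frame tcp [-135.6   -3.8   22.6] F [0.5 0.8 0.2] T [-0.04 -0.01 -0.02] w55.2
```

View pics/w1.png

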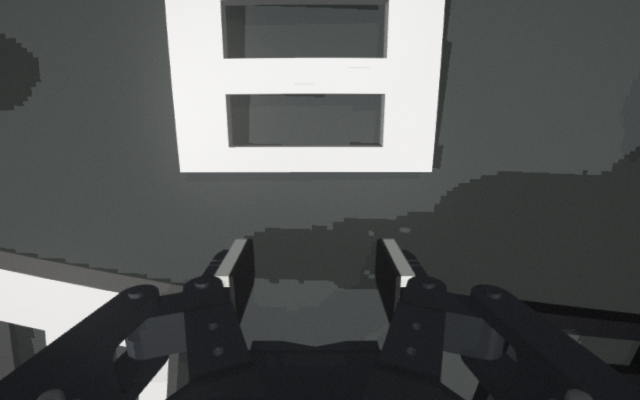

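View pics/c2.png

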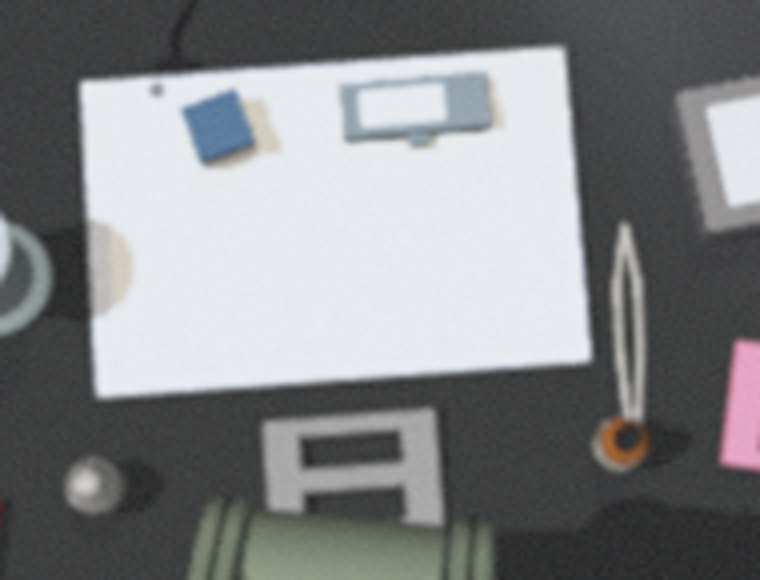

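The wrist view shows the carrier's near edge at row 172, square to the jaws. The two tips at columns 235 and 395 are centred on it. Next I push it up to the pad.

Run:
```python
from h import *
st(); s=sensors.read_state(); v=P(s["eef_pos"])[1]
ctrl.move_l(W(-108,-4,22.6),vel=60); st()
print(ctrl.move_l(W(-74,-4,22.6),vel=30,threshold=4)); st()
ctrl.hold(.1);st()
im,d=optics.grab_frame("wrist"); cv2.imwrite("pics/w2.png",im[:,:,::-1])
im,d=optics.grab_frame("scene"); crop(im,240,130,200,150,4,"pics/s2.png")
```

```text
t3.83 pad-frame tcp [-135.8   -3.8   22.6] F [ 0.8  0.3 -0.6] T [-0.03  0.02 -0.  ] w55.1
t4.44 pad-frame tcp [-108.    -4.    22.5] F [-0.3  0.3 -1.2] T [-0.    0.02 -0.01] w55.1
True
t5.26 pad-frame tcp [-83.3  -3.9  22. ] F [-0.1 -0.5 -0.4] T [-0.01 -0.05 -0.  ] w54.9
t5.36 pad-frame tcp [-84.1  -3.8  21.6] F [0.6 0.6 0.3] T [ 0.02 -0.01 -0.  ] w55.1
```

View pics/w2.png

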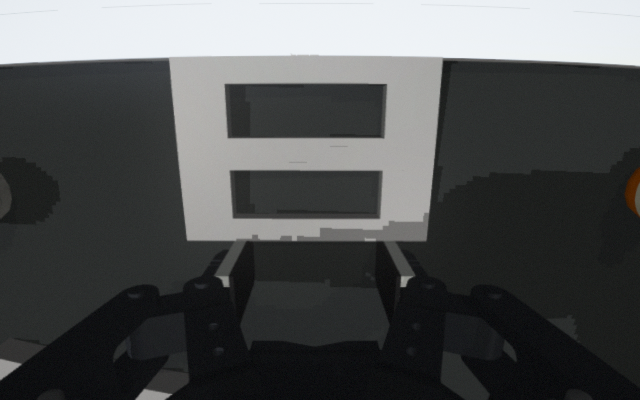

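View pics/s2.png

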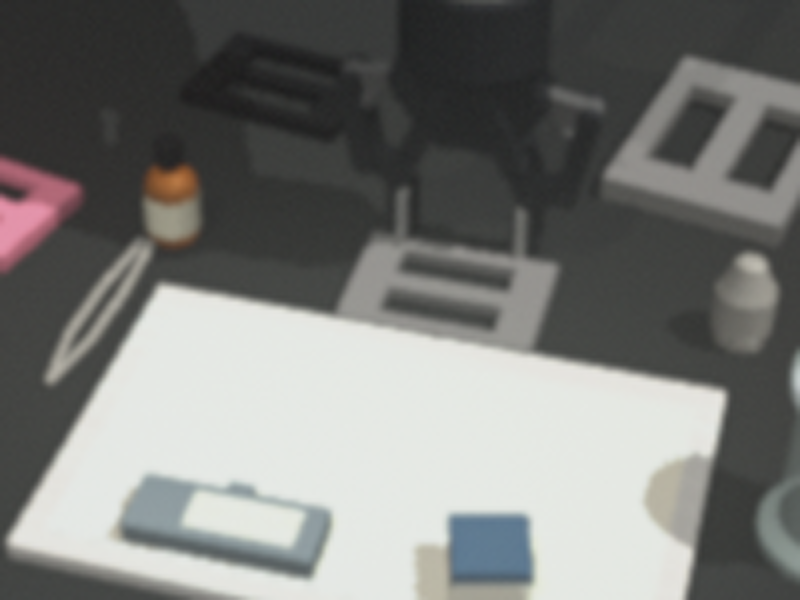

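The lead edge (wrist row 57) is flush with the pad. Next I press and measure stiffness, then raise the near edge by friction.

Run:
```python
from h import *
for u in (-83,-82,-81,-80):
    ctrl.move_l(W(u,-4,22.3),vel=20); s=st()
    f=s["force"]@EX
    if f<-6: break
```

```text
t5.71 pad-frame tcp [-82.9  -4.   22.3] F [-0.3 -0.1  0.6] T [-0.01 -0.03  0.01] w54.9
t5.96 pad-frame tcp [-82.8  -4.   22.1] F [-2.4  0.   2.7] T [-0.18  0.47 -0.13] w54.6
t6.21 pad-frame tcp [-82.6  -4.   22. ] F [-5.6 -0.2  5.4] T [-0.23  0.91 -0.09] w54.8
t6.46 pad-frame tcp [-82.6  -3.9  21.8] F [-7.6 -1.1  6.6] T [-0.34  1.12 -0.16] w55.1
```

Run:
```python
from h import *
u=-80.;z=22.3
for i in range(7):
    z+=1.5
    ctrl.move_l(W(u,-4,z),vel=20); s=st()
    f=-(s["force"]@EX)
    if f<6: u+=.6
    if f>11: u-=.6
    if f<1.5: break
print(u,z)
im,d=optics.grab_frame("wrist"); cv2.imwrite("pics/w3.png",im[:,:,::-1])
im,d=optics.grab_frame("scene"); crop(im,300,150,100,75,8,"pics/s3.png")
```

```text
t6.71 pad-frame tcp [-82.6  -3.9  22.7] F [-5.3 -1.3 -1. ] T [-0.22  0.74 -0.12] w55.0
t6.96 pad-frame tcp [-82.6  -3.9  23.9] F [-5.8 -2.2  0.2] T [-0.3   1.01 -0.14] w55.0
t7.21 pad-frame tcp [-82.5  -3.9  25.2] F [-6.9 -2.3  0.3] T [-0.36  1.13 -0.17] w55.3
t7.46 pad-frame tcp [-82.5  -3.9  26.7] F [-7.6 -2.1  0.1] T [-0.35  1.15 -0.08] w55.4
t7.71 pad-frame tcp [-82.4  -3.9  28.3] F [-7.2 -0.7  0.1] T [-0.35  1.09 -0.1 ] w55.0
t7.96 pad-frame tcp [-82.3  -3.9  29.8] F [-5.8 -1.1  0.5] T [-0.35  1.18 -0.09] w55.7
t8.21 pad-frame tcp [-82.2  -3.9  31.2] F [-7.2 -1.3  0.2] T [-0.35  1.23 -0.08] w55.0
-78.20000000000002 32.8
```

View pics/w3.png

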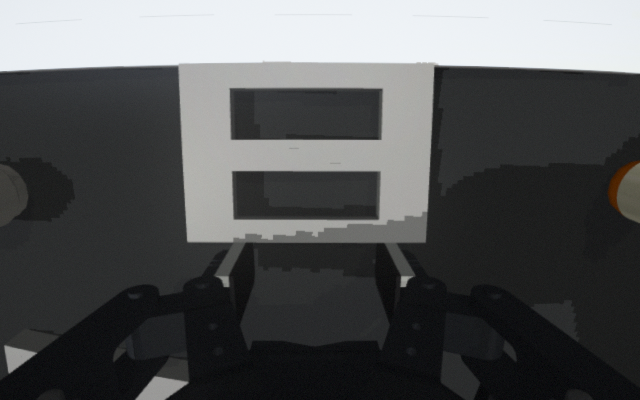

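View pics/s3.png

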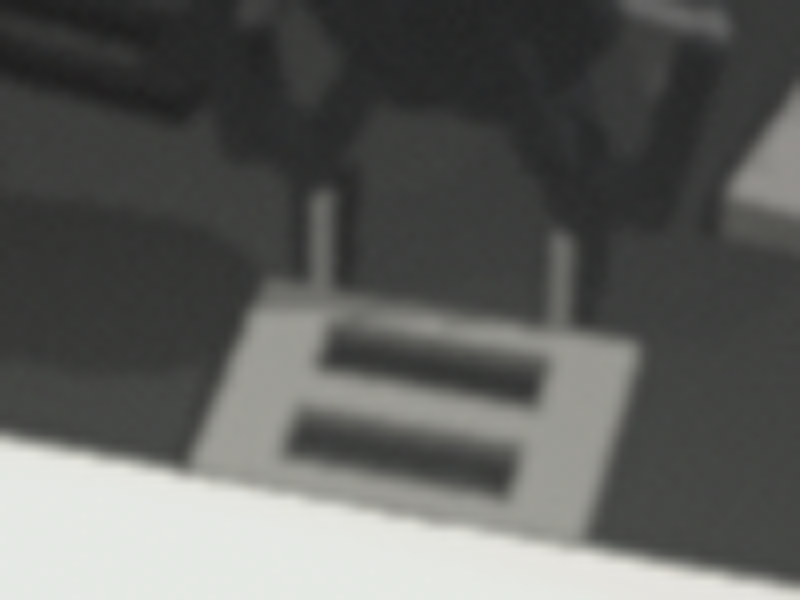

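The plate is tilting: its near edge stays at wrist row ~242 as the tool rises. I continue along the arc with force trim.

Run:
```python
from h import *
u=-78.2;z=32.8
c=lambda z:72*np.sqrt(1-min((z-20.5)/72,.999)**2)
for i in range(12):
    zn=z+2.5; u+=c(z)-c(zn); z=zn
    ctrl.move_l(W(u,-4,z),vel=20); s=st()
    f=-(s["force"]@EX)
    if f<5: u+=.8
    if f>10: u-=.8
    if f<1.0: print("low"); break
print(u,z)
im,d=optics.grab_frame("wrist"); cv2.imwrite("pics/w4.png",im[:,:,::-1])
im,d=optics.grab_frame("scene"); crop(im,300,150,100,75,8,"pics/s4.png")
```

```text
t8.58 pad-frame tcp [-81.9  -3.9  33.6] F [-7.6 -2.2  0.4] T [-0.37  1.27 -0.1 ] w54.9
t8.86 pad-frame tcp [-81.6  -3.8  36.1] F [-8.3 -2.2 -0.2] T [-0.38  1.39 -0.07] w54.7
t9.14 pad-frame tcp [-81.1  -3.8  38.5] F [-9.3 -2.7  1.1] T [-0.37  1.45 -0.12] w55.1
t9.43 pad-frame tcp [-80.6  -3.8  41. ] F [-9.2 -1.2  1.1] T [-0.45  1.56 -0.09] w55.0
t9.71 pad-frame tcp [-80.   -3.8  43.4] F [-9.2 -2.9  2.2] T [-0.44  1.64 -0.08] w54.9
t9.99 pad-frame tcp [-79.3  -3.8  45.9] F [-10.   -3.    2.8] T [-0.47  1.74 -0.15] w54.8
t10.27 pad-frame tcp [-78.5  -3.8  48.6] F [-10.5  -1.8   1.9] T [-0.43  1.61 -0.11] w55.1
t10.54 pad-frame tcp [-77.5  -3.9  51.4] F [-9.9 -1.8  3.3] T [-0.41  1.5  -0.08] w55.0
t10.83 pad-frame tcp [-76.5  -3.8  53.8] F [-10.1  -2.2   4.1] T [-0.43  1.68 -0.07] w54.7
t11.11 pad-frame tcp [-75.3  -3.8  56.6] F [-9.7 -0.6  3.2] T [-0.4   1.55 -0.07] w54.5
t11.41 pad-frame tcp [-74.   -3.8  59. ] F [-10.8  -2.1   5. ] T [-0.41  1.66 -0.12] w55.1
t11.69 pad-frame tcp [-72.6  -3.9  61.8] F [-9.1 -2.   4.7] T [-0.36  1.58 -0.11] w55.0
-68.72254421796026 62.8
```

View pics/w4.png

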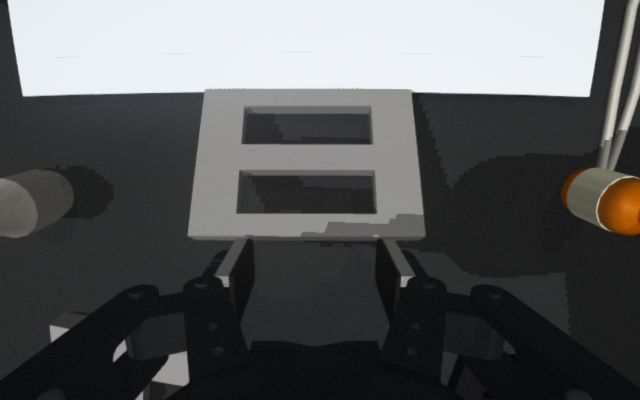

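View pics/s4.png

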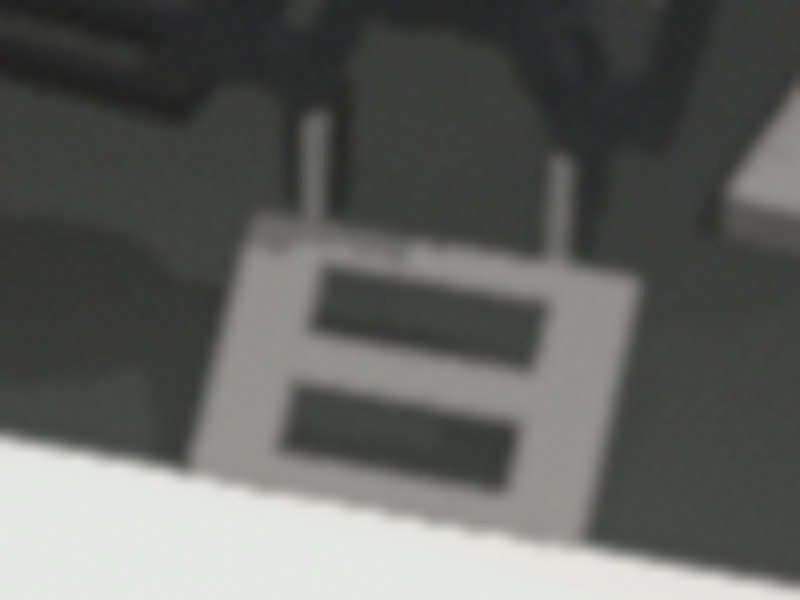

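Tilt is now about 35°. I push mostly level from here, so the lower rear edge rides up the finger faces.

Run:
```python
from h import *
u=-68.7;z=62.8
for i in range(9):
    u+=2
    ctrl.move_l(W(u,-4,z),vel=20); s=st()
    f=-(s["force"]@EX)
    if f>18: print("high");break
print(u,z)
im,d=optics.grab_frame("wrist"); cv2.imwrite("pics/w5.png",im[:,:,::-1])
im,d=optics.grab_frame("scene"); crop(im,300,130,100,75,8,"pics/s5.png")
```

```text
t12.04 pad-frame tcp [-72.8  -3.9  61. ] F [-13.4  -2.1   6.7] T [-0.51  2.21 -0.16] w55.0
t12.29 pad-frame tcp [-72.9  -3.8  60.4] F [-17.4  -2.8   9.6] T [-0.71  2.83 -0.1 ] w55.0
t12.54 pad-frame tcp [-73.   -3.8  59.8] F [-20.8  -3.8  10.6] T [-0.86  3.51 -0.15] w55.3
high
-62.7 62.8
```

View pics/w5.png

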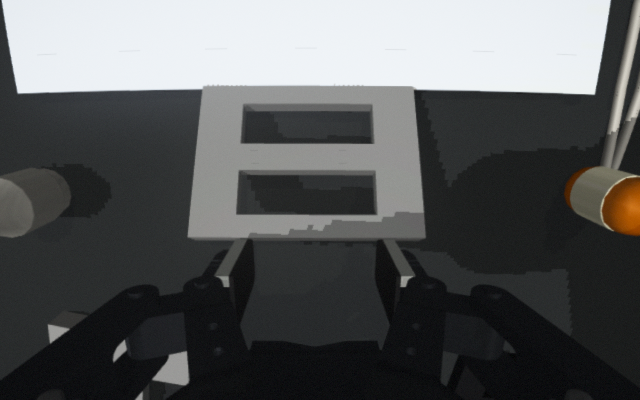

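View pics/s5.png

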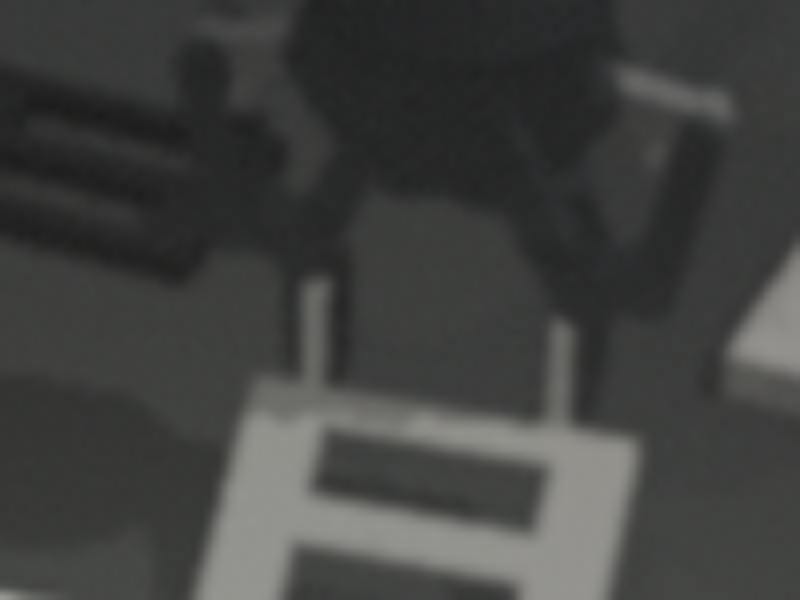

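```bash
cat > arc.py <<'E'
from h import *
import sys
u,z,n,zmax=map(float,sys.argv[1:5])
tag=sys.argv[5]
for i in range(int(n)):
    s=sensors.read_state(); p=P(s["eef_pos"]); f=s["force"]; fx=-(f@EX); fz=f[2]
    # present contact angle from actual tip height
    th=np.arcsin(min(max((p[2]-20.5)/72,0),.98))
    du,dz=3*np.sin(th),3*np.cos(th)
    du+=np.clip((7-fx)*.25,-2,2); dz+=np.clip((fz-0)*.2,-1.,1.5)
    u+=du; z+=dz
    ctrl.move_l(W(u,-4,z),vel=25); s=st()
    fx=-(s["force"]@EX)
    if fx<1.0 or fx>22 or P(s["eef_pos"])[2]>zmax: print("stop"); break
print(u,z,np.degrees(th))
im,d=optics.grab_frame("wrist"); cv2.imwrite(f"pics/w{tag}.png",im[:,:,::-1])
im,d=optics.grab_frame("scene"); crop(im,290,130,120,90,6,f"pics/s{tag}.png")
E
python3 arc.py -66 66 8 85 6
```

```text
t13.12 pad-frame tcp [-67.4  -4.   70. ] F [-6.2 -1.1  3.9] T [-0.23  1.08 -0.08] w54.7
t13.42 pad-frame tcp [-65.   -4.   73.1] F [-6.  -1.2  4.3] T [-0.23  1.07 -0.07] w55.1
t13.72 pad-frame tcp [-62.3  -4.   76.2] F [-7.2 -1.   5.2] T [-0.13  1.01 -0.04] w55.5
t14.02 pad-frame tcp [-59.3  -4.   79.4] F [-4.8 -0.6  5.3] T [-0.16  0.81 -0.02] w55.0
t14.33 pad-frame tcp [-56.1  -4.   82.4] F [-5.1 -0.5  5.7] T [-0.11  0.85 -0.  ] w55.0
t14.64 pad-frame tcp [-52.6  -4.   85.3] F [-5.2  0.2  5.7] T [-0.11  0.8  -0.04] w55.1
stop
-53.35444809744845 84.28995714176706 59.22375448970155
```

View pics/w6.png

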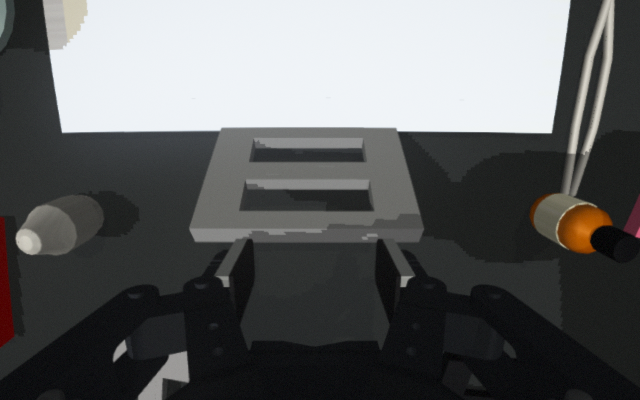

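View pics/s6.png

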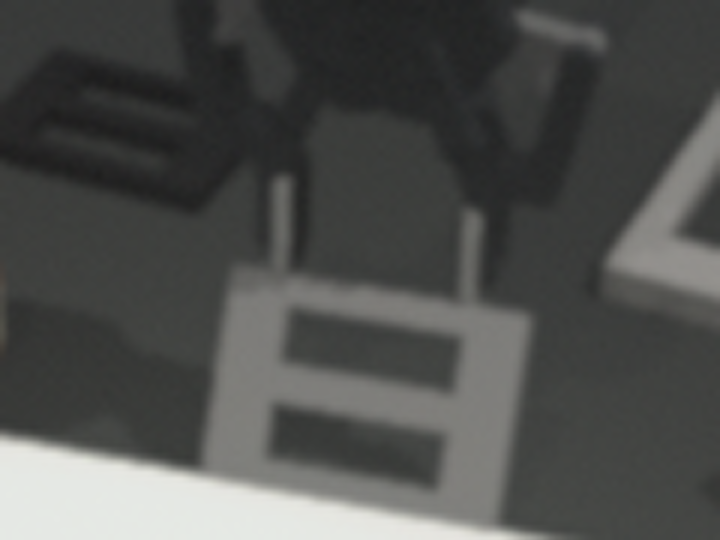

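About 60° now, still in contact and square, so I continue over the top.

```bash
sed -i 's/th=np.arcsin.*/th=np.arctan2(p[2]-20.5,-(p[0]+11)-8)/; s/(fz-0)\*.2,-1.,1.5/(fz-1)*.3,-1.,1.5/; s/(7-fx)\*.25/(5-fx)*.25/' arc.py
python3 arc.py -53.3 84.3 7 200 7
```

```text
t15.05 pad-frame tcp [-49.5  -4.   87.8] F [-3.6  0.2  2.4] T [0.01 0.29 0.03] w55.3
t15.34 pad-frame tcp [-47.1  -4.   89.3] F [-3.9 -1.   4.3] T [-0.06  0.52 -0.02] w54.7
t15.64 pad-frame tcp [-44.   -4.   91.3] F [-3.4  0.   3.2] T [ 0.02  0.37 -0.02] w54.5
t15.93 pad-frame tcp [-40.7  -4.   93. ] F [-3.  -0.1  4.4] T [-0.    0.48 -0.03] w55.2
t16.24 pad-frame tcp [-37.4  -4.   94.7] F [-1.4  0.6  3.8] T [0.01 0.26 0.01] w55.3
t16.56 pad-frame tcp [-33.7  -4.   96.2] F [-1.1 -0.2  3.7] T [-0.03  0.17  0.  ] w55.5
t16.88 pad-frame tcp [-29.8  -4.   97.6] F [-1.7 -1.2  3.9] T [-0.05  0.2  -0.02] w55.4
-30.181976700812367 97.44138058839256 79.01358242268718
```

View pics/w7.png

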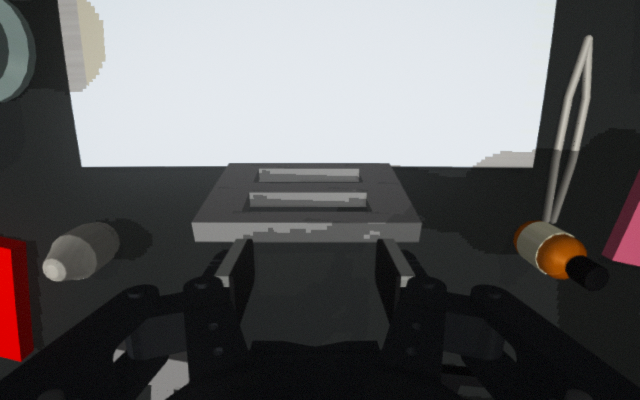

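View pics/s7.png

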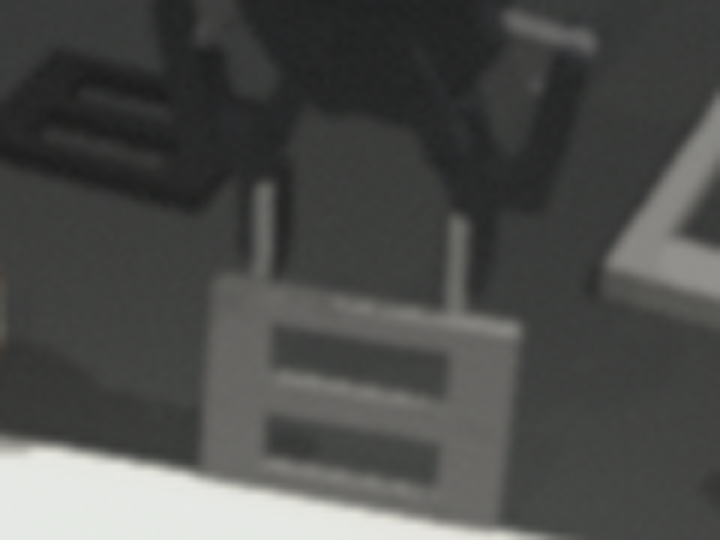

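Tilt is about 78°; wrist rows 222–241 now show the near edge face from above. I push on level to tip it over.

Run:
```python
from h import *
u=-29.8;z=97.8
for i in range(7):
    u+=3
    ctrl.move_l(W(u,-4,z),vel=25); s=st()
    if i in(2,4):
        im,d=optics.grab_frame("scene"); crop(im,290,130,120,90,6,f"pics/s8_{i}.png")
    if abs(s["force"]).max()<0.8 or s["force"][2]>15: print("stop");break
im,d=optics.grab_frame("wrist"); cv2.imwrite("pics/w8.png",im[:,:,::-1])
im,d=optics.grab_frame("scene"); crop(im,290,130,120,90,6,f"pics/s8.png")
```

```text
t17.26 pad-frame tcp [-26.1  -4.   98.5] F [-1.1 -0.2  6.2] T [-0.04  0.25 -0.02] w55.3
t17.52 pad-frame tcp [-22.4  -4.1  99.2] F [-2.2  0.7  8.9] T [ 0.03  0.27 -0.04] w54.7
t17.79 pad-frame tcp [-18.8  -4.1  99.8] F [-1.8  0.8 12. ] T [ 0.05  0.22 -0.04] w54.6
t18.11 pad-frame tcp [-15.3  -4.1 100.3] F [-1.4  0.7 11.2] T [ 0.04  0.11 -0.  ] w55.5
t18.38 pad-frame tcp [-14.3  -4.   97.9] F [0.1 0.1 0. ] T [ 0.    0.01 -0.08] w55.2
stop
```

View pics/w8.png

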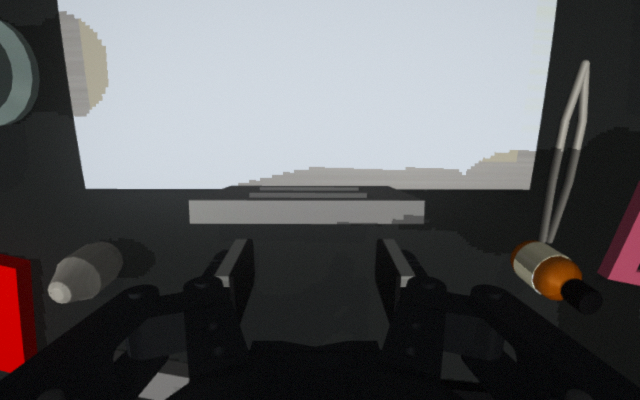

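View pics/s8.png

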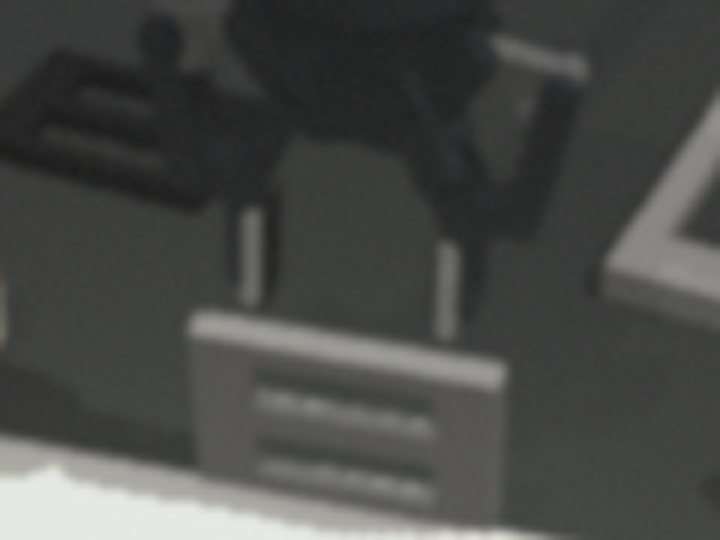

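Run:
```python
from h import *
im,d=optics.grab_frame("wrist"); cv2.imwrite("pics/w9.png",im[:,:,::-1])
im,d=optics.grab_frame("scene"); crop(im,290,130,120,90,6,f"pics/s9.png")
st()
```

```text
t18.62 pad-frame tcp [-15.5  -3.9  96.9] F [ 0.4 -0.   1.2] T [-0.05 -0.01  0.  ] w55.0
```

View pics/w9.png

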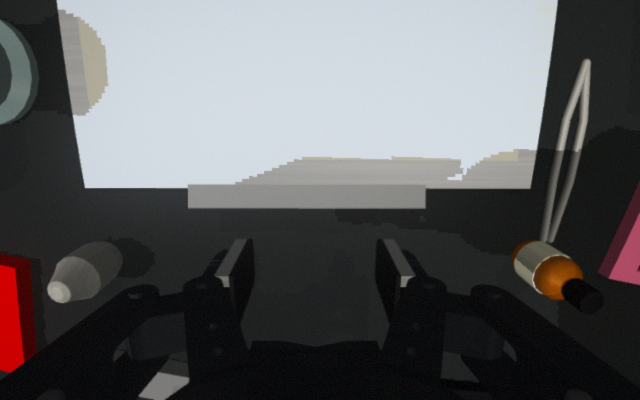

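View pics/s9.png

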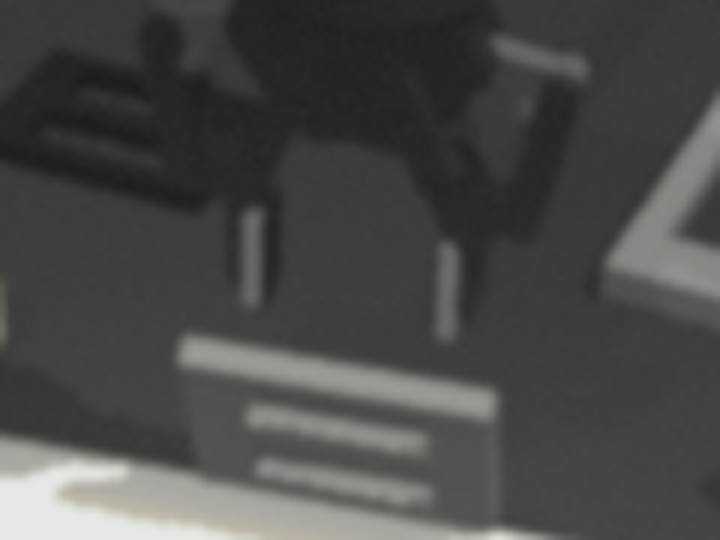

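Run:
```python
from h import *
ctrl.hold(.4)
im,d=optics.grab_frame("wrist"); cv2.imwrite("pics/w10.png",im[:,:,::-1])
im,d=optics.grab_frame("scene"); crop(im,290,130,120,90,6,f"pics/s10.png")
st()
```

```text
t19.12 pad-frame tcp [-14.8  -4.   97.8] F [ 0.8 -0.2  0.1] T [-0.01 -0.06  0.01] w55.3
```

View pics/w10.png

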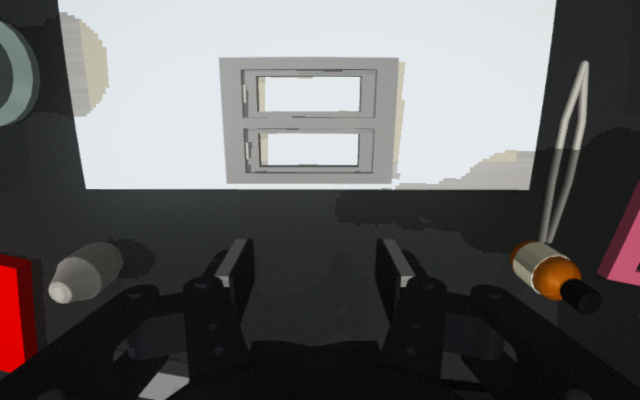

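View pics/s10.png

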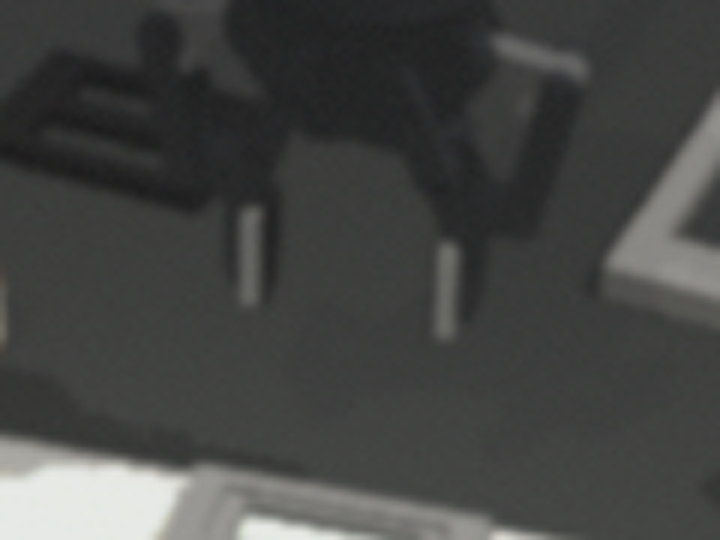

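The wrist view shows the carrier fell onto the pad, pockets up and square. Its near edge (row 183) is about at the pad's front edge (row 189). Next I push it on by about 18 mm.

Run:
```python
from h import *
ctrl.move_l(W(-45,-4,97),vel=120)
ctrl.move_l(W(-45,-4,33.2),vel=120); st()
ctrl.move_l(W(-20,-4,33.2),vel=80); st()
print(ctrl.move_l(W(7,-4,33.2),vel=40,threshold=10)); st()
ctrl.move_l(W(-20,-4,33.5),vel=80)
ctrl.move_l(W(-60,-4,120),vel=150); st()
im,d=optics.grab_frame("wrist"); cv2.imwrite("pics/w11.png",im[:,:,::-1])
im,d=optics.grab_frame("scene"); crop(im,230,130,220,165,3.6,f"pics/s11.png")
im,d=optics.grab_frame("top"); crop(im,185,105,250,145,3,"pics/c11.png")
```

```text
t20.21 pad-frame tcp [-44.3  -4.1  33.5] F [ 0.   0.5 -1. ] T [ 0.05 -0.03 -0.01] w55.0
t20.68 pad-frame tcp [-19.5  -4.   33.7] F [0.3 0.2 0.4] T [ 0.05 -0.01 -0.04] w55.1
False
t21.50 pad-frame tcp [ 7.  -4.  33.2] F [0.3 0.3 0.1] T [0.   0.01 0.02] w54.7
t22.77 pad-frame tcp [-60.   -4.  119.6] F [-0.2 -0.7 -0.5] T [-0.02  0.   -0.02] w54.8
```

View pics/c11.png

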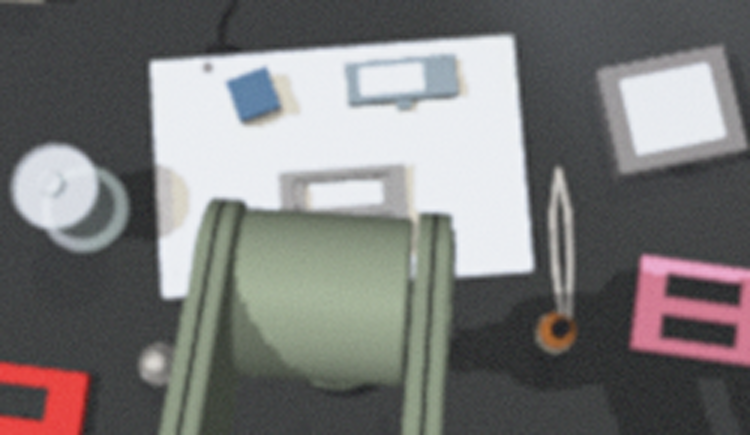

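View pics/s11.png

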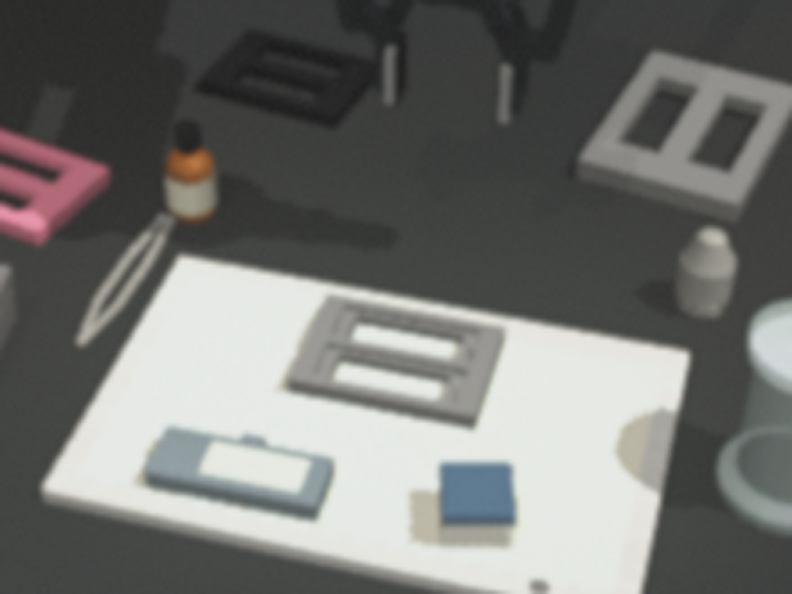

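View pics/w11.png

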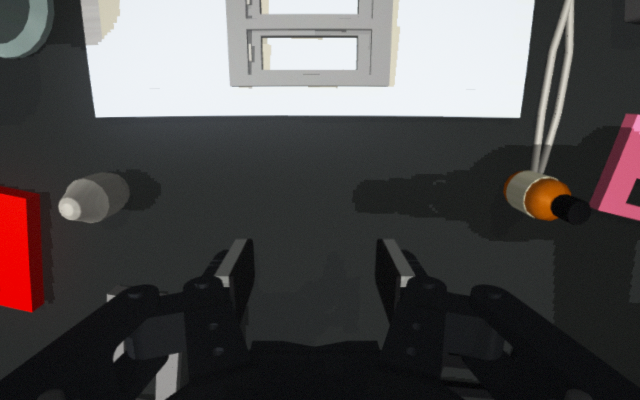

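Run:
```python
from h import *
c=lambda x,y:(x/3.6+230-.36,y/3.6+130-.36)
near=[c(330,297),c(505,326)];far=[c(290,380),c(474,413)]
for z,p in((18,near),(18,far),(8,[c(182,256),c(690,350)])):
    print([P(x).round(1) for x in onplane("scene",p,z)])
s=sensors.read_state(); pose=(s["eef_pos"],s["eef_rot"])
print("wrist near",[P(x).round(1) for x in onplane("wrist",[(230,87),(392,87)],18,pose)],"pad",[P(x).round(1) for x in onplane("wrist",[(96,117),(521,117)],8,pose)])
a=onplane("top",[(175,0)],8)
print("top far edge",[P(x).round(1) for x in onplane("top",[(281/3+184.7,173/3+104.7),(407/3+184.7,166/3+104.7)],18)])
```

```text
[array([ 22.9, -48.6,  18. ]), array([19.4, 48.1, 18. ])]
[array([ 92.4, -49.1,  18. ]), array([89.4, 47.3, 18. ])]
[array([   0.7, -143.5,    8. ]), array([ -1. , 145.6,   8. ])]
wrist near [array([16.4, 48.8, 18. ]), array([ 16.4, -52.4,  18. ])] pad [array([ -1.2, 145.1,   8. ]), array([  -1.2, -144.4,    8. ])]
top far edge [array([90.1, 45.5, 18. ]), array([ 88.2, -53.2,  18. ])]
```

Run:
```python
from h import *
st(); ctrl.finish_job()
```

```text
t22.93 pad-frame tcp [-60.5  -3.9 118.8] F [-0.  -0.4 -0.2] T [ 0.03 -0.01 -0.05] w54.7
the job is handed in; nothing more can be done
```

I pushed the small grey carrier against the pad with the open fingertips, then raised its near edge by friction. I followed the arc until it stood and fell over onto the pad, pockets up, then pushed it on and handed the job in at about 23 s.

- **Final position:** Three camera views put the near long side 16–23 mm behind the pad's front edge and the far side about 88–92 mm from it. The carrier is square within about 0.04 rad and its centre is within about 4 mm of the middle line.
- **Disagreement between views:** The views differ by a few millimetres. All of them are well inside the limits.
- **Surroundings:** The oil bottle, objective, forceps, mailer, coverslip box, staining jar and slide box look undisturbed in the pictures. I did not measure their positions again. The robot was clear, with no force on the tool.
- **During the tip-up:** One level push at about 35° stuck at around 21 N without moving the carrier, so I went back to following the arc. Near upright the carrier rode a little high and then popped free of the tips. It stood briefly before falling, and the last two steps went as planned.

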